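Move a latched battery pack from charger to pump

ROBOT

A 6-joint arm with a two-finger parallel gripper is mounted at the origin on a cart in front of the work surface, level with it; the furniture and walls round the work are solid. World frame = base frame: x ahead of the robot, y to its left, z up, the work surface at z = 0. Lengths are in m, angles in rad, forces in N, time in s.
With the tool pointing down it reaches from about 0.375 to 0.9 m from the base axis. Payload 3.1 kg.
Tool frame: the origin (TCP) lies between the finger pads; the fingertips stand 25 mm ahead of it and the grasp point (between the pads) lies 6 mm ahead of it; x points along the fingers, y is the direction in which the jaws open and shut, and the axes are right-handed (so a half turn about x gives the same grasp; the last joint's range is limited). The gripper opens to 85 mm and grips with 20 to 120 N. Pads are 22 mm wide; open, the fingers measure 114 mm over their backs; the gripper's body (76 mm by 85 mm) begins 54 mm behind the grasp point. The pads swing forward as they close: fully open they stand 13 mm farther back than shut.
Start: joints at [-1.448, 0.527, 1.433, -0, 1.181, -0.178], TCP at [0.185, -0.597, 0.256] pointing down, gripper open.
Joint ranges: [-3.08, 3.08], [-0.75, 2.2], [0.22, 2.44], [-1.43, 4.57], [0, 2.65], [-2.85, 2.85]. Speed limits (rad/s): [2.79, 2.79, 3.14, 3.14, 3.14, 3.14].

INTERFACE

Orientations are given as a unit quaternion [x, y, z, w].
In Python, from station import manip, viewer, workorder gives the robot as it stands.
- The arm moves only by the shell command python3 -m crank 'ROWS' [FORCE]. ROWS is JSON, one flat list of numbers, 5 for each row, row after row: the opening, from 0 (shut) to 1 (fully open), then the shift along the world's x, y, z in mm, then the turn about the world's z in rad. A call has 1 to 10 rows; each row is the pose to reach, as a shift and turn from the pose commanded when the call began; what a row does not reach only later rows make up. A row lasts 1/8 s, in which the tool goes at most 62.5 mm and 10.7 degrees, less where a joint would pass 70% of its speed; a pose out of reach is approached as far as the arm can. A call with a gripper value outside its range is refused whole. The fingers move at their own pace and stop on an object; FORCE is the grip in N (left out, the last holds). Time passes only in rows, so rows that repeat a pose let the fingers close. It gives the time, the measured TCP pose, the force and the opening at its end, in the units of the state.
- manip.sense(): the state, without advancing time (a new reading comes with each control period).
- viewer.snapshot(name): name is "scene" or "top"; returns a dict with "img" (420x560x3 uint8, red, green, blue), "range_z" (420x560 float32, m along the optical axis (not along the pixel's ray), 0 where there is no reading), "fx", "fy", "cx", "cy" (pixels), "k1" (the pictures are not rectified: a ray, as slopes to the right and down, at radius r is drawn at 1 + k1 r^2 times it, then the intrinsics apply), "origin" and "attitude" of the camera in the world. Camera axes: x right, y down, z forward; pixel columns grow to the right and rows downward; lengths in m; the calibration is good to about 2 mm. A picture is of the moment at which its call begins.
- workorder.sign_off(): hands the job in, once; it reports no verdict.
The state is a dict: "t": time; "q": joint angles; "qd": joint speeds; "tau": joint torques, N m; "tcp_pos": TCP position; "tool_rot": TCP orientation; "force": force on the tool from outside, world axes, zero at the start; "ft_torque": the same for the moment, N m; "finger_gap": opening from 0.0 (shut) to 1.0 (fully open).
Only numpy, scipy, OpenCV 4.12 (cv2) and the standard library are available. Lean on these libraries where they do the work, as an engineer would, in place of code of your own. Each camera call takes 0.05 s, during which the arm holds its last target.

TASK

Move the battery pack from its charger to the empty battery bay of the portable pump. Press the thumb pad of the charger's catch so that the pack springs free, slide it out and lift it off, then set it on the pump's landing and slide it along the rail until the catch clicks and holds it by itself; let go. How deep it clicks differs each time, so push by feel and firmly but gently (never above 22 N on the catches), and leave the other things on the bench alone.

Things in the scene. Friction and masses are not known exactly. Their poses are not given: they have to be found in the camera images.
- pack_center (a point): Centre of the battery pack's upright body, to be gripped across its 40 mm width: black, 62 long (x) x 40 wide (y) x 48 mm high; this point is 34 mm above the pack's underside (42 mm above the bench in a cradle). x points to the nose, which goes in first; z up. Under it a flange 70 x 60 mm, 10 mm high, from 31 mm behind to 39 mm ahead of this point. 0.25 kg. Starts latched in the charger.
- pack_tail (a point): Middle of the pack's flush rear face (40 mm wide, up to 58 mm above the underside), 31 mm behind pack_center and 27 mm above the underside: where closed fingertips can push it in once it lies let go on the landing. From the pack's other end a 26 mm wide, low nose with a ramped ridge on top sticks out 29 mm beyond the flange.
- charger: Charging cradle, fixed, grey, with a plain 34 mm high box at its far end; holds the pack at the start. Frame: x along the rail, the way a pack is pushed IN (roughly away from the robot; yaw varies), z up, origin on the bench under the middle of the rail mouth. Otherwise built exactly as the pump's cradle: see pump and pump_mouth.
- pump: Portable pump, fixed: an empty cradle with a 46 mm high housing (round knob, two hose barbs) at its far end. Frame: x along the rail, the way a pack is pushed IN (roughly away from the robot; yaw varies), z up, origin on the bench under the middle of the rail mouth. Floor plate x = -80 to 156 mm, 84 mm wide, top 8 mm above the bench.
- pump_mouth (a point): Middle of the rail mouth, on the floor plate (8 mm above the bench), axes as pump. From here 36 mm inward two lips overhang the pack's flange (lip tops 23.5 mm above the bench, 45 mm apart; walls 62 mm apart), so the pack can be lowered or lifted only while pack_center is over 39 mm before the mouth.
- pump_landing (a point): Where pack_center should be when the pack is set down: 46 mm before the rail mouth, 42 mm above the bench, axes as pump. The landing (78 mm long) is open from above between fences 71 mm apart inside that narrow to 62 mm at the mouth; fence tops 16.5 mm above the bench. Set down a few mm off, the pack centres itself when pushed.
- plunger_b (a joint): Spring plunger in the pump's catch block (m): 0.015 = out (no pack), 0.002 = pack latched, 0 = pack hard on the stop. The black block is clamped anywhere in a 40 mm range: latched, pack_center is from 5 mm before to 35 mm past the mouth. Push felt: 1 to 2 N on the rail, 6 to 11 N over the catch, a drop at the click, rigid 2 mm further on. 14 to 20 N surely seats it.
- pad_a (a point): Middle of the top of the steel thumb pad of the charger's catch, 27 (x) x 28 mm, 41 mm above the bench at rest, on the rail's centre line 104 mm inward of pack_center. Pressed straight down it sinks up to 7 mm at 4 N rising to about 11 N, then is rigid. From 4 mm down the tooth is clear and a spring pushes the pack about 13 mm out, past the catch; hold it down half a second.
- lever_a (a joint): See-saw catch lever of the charger (rad): 0 = tooth down; grows as the pad is pressed; 0.16 = tooth clear of the pack's ridge, 0.28 = end of travel.
- lever_b (a joint): Catch lever of the pump, same kind: 0 = tooth down, about 0.16 while the pack's ridge passes under the tooth, 0 again after the click.
- filter_0: Bystander, not to be disturbed: white inline filter, 48 mm across, 46 mm high; origin at its underside.
- marker_0: Bystander, not to be disturbed: felt marker lying, 130 mm long; origin at its underside.
- torch: Bystander, not to be disturbed: black torch lying, 112 mm long; origin at its underside.
- timer: Bystander, not to be disturbed: white timer, 66 x 66 x 18 mm, standing on edge; origin at its underside.

How it is judged:
By the outcome, as a careful person would: the job done as asked, in the order asked, and still so for the second after the job is handed in, with the robot touching nothing.
It also fails if it takes over 67 s, if anything falls off the work surface, if the arm or the gripper's body presses on something with over 40 N, if the wrist force passes 120 N, or if a joint passes its speed limit or range.

## Working session

There is one attempt and no reset: what is moved stays moved. The work goes in short steps, Python scripts to look and compute and a shell command to move; the robot and the scene stay as the last step left them, time stands still between calls to the robot, and variables do not carry over. Pictures are saved under pics/ and viewed, and the job is handed in when it is done.

```bash
ls; mkdir -p pics; cat > h.py <<'E'
import numpy as np, cv2
from station import manip, viewer, workorder
def snap(n,f):
    s=viewer.snapshot(n); cv2.imwrite('pics/'+f+'.png',s['img'][:,:,::-1]); np.savez('pics/'+f+'.npz',**{k:np.array(v) for k,v in s.items()}); return s
E
python3 - <<'E'
from h import *
for n in('scene','top'):
    s=snap(n,n+'0'); print(n,{k:s[k] for k in s if k not in('img','range_z')})
print(manip.sense())
E
```

```text
pics
scene {'fx': 431.08481478392144, 'fy': 431.08481478392144, 'cx': 282.3521357222321, 'cy': 216.63664052933524, 'k1': -0.03774340381586246, 'origin': array([ 0.03040989, -0.96701718,  0.93069906]), 'attitude': array([ 0.8728296 , -0.22589985,  0.10684505, -0.41919193])}
top {'fx': 387.63384778587886, 'fy': 387.63384778587886, 'cx': 280.43498567456004, 'cy': 203.89233325960956, 'k1': -0.002817041041141807, 'origin': array([ 0.41431081, -0.00331661,  0.98852465]), 'attitude': array([-0.70027155,  0.71050781, -0.05067945,  0.04722287])}
{'t': 0.1, 'q': array([-1.44849776e+00,  5.28362734e-01,  1.43378305e+00, -3.77618122e-05,
        1.18138766e+00, -1.78497340e-01]), 'qd': array([-0.00114583, -0.00042893, -0.00476857,  0.00129558, -0.00109191,
       -0.00160403]), 'tau': array([ 8.70730328e-04, -4.43301916e+01, -1.78586662e+01, -1.68624670e-04,
        3.83797305e-03, -7.96016053e-06]), 'tcp_pos': array([ 0.18512177, -0.59632932,  0.25543503]), 'tool_rot': array([ 0.69913047,  0.10663816, -0.6991166 ,  0.10526567]), 'force': array([-0.03211898,  0.51625831, -0.38582556]), 'ft_torque': array([-0.0051893 , -0.00513036,  0.00326866]), 'finger_gap': 1.0035441574564343}
```

View pics/scene0.png

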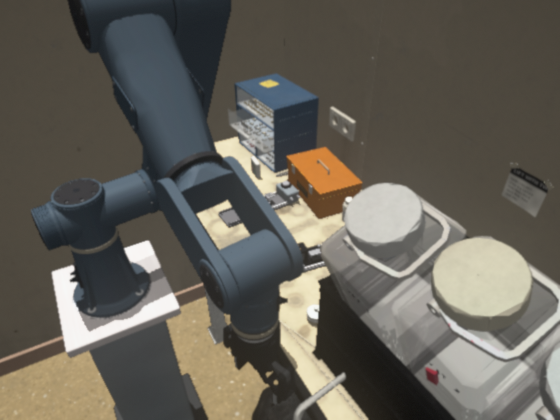

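View pics/top0.png

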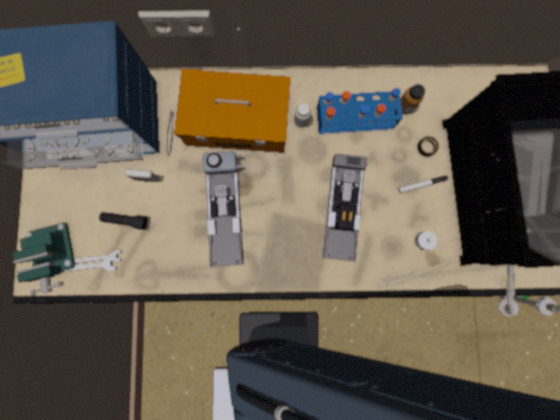

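The top view shows the pump with its knob near (222,205) and the charger with the pack near (345,210). The scene view is largely hidden by the arm. I'll zoom in.

```bash
python3 - <<'E'
from h import *
im=cv2.imread('pics/top0.png')
a=cv2.resize(im[140:275,300:400],None,fx=4.4,fy=4.4,interpolation=cv2.INTER_CUBIC)
b=cv2.resize(im[140:275,180:265],None,fx=4.2,fy=4.4,interpolation=cv2.INTER_CUBIC)
cv2.imwrite('pics/z0.png',np.hstack([b,a])[:,:800])
E
```

```text
(no output)
```

View pics/z0.png

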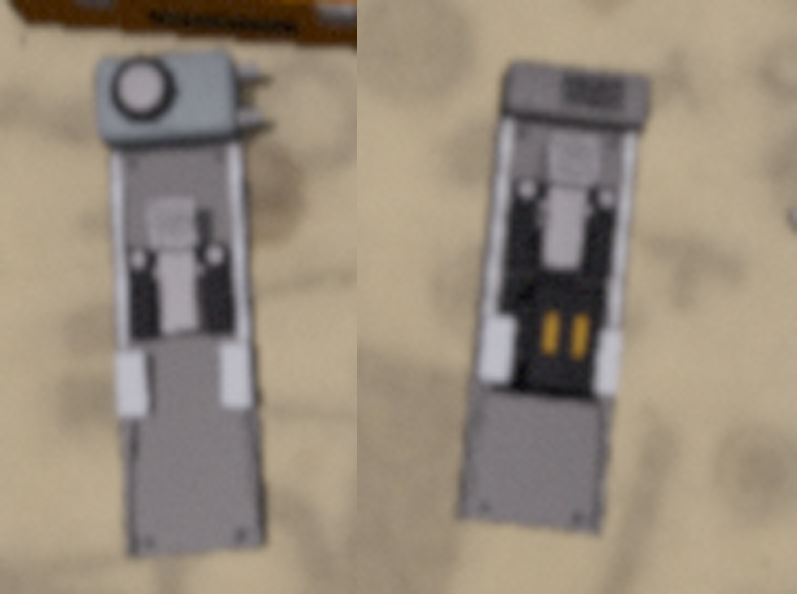

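The pump (left) shows its pad at about (174,222) in the crop. The charger (right) shows its pad at (574,158), the pack with yellow contacts at about (565,335), and white lips on both. Next, measure the points in 3D.

```bash
cat >> h.py <<'E'
from scipy.spatial.transform import Rotation as R
def rays(s,uv):
    K=np.array([[s['fx'],0,s['cx']],[0,s['fy'],s['cy']],[0,0,1.]],float)
    d=(np.asarray(uv,float).reshape(-1,2)-[s['cx'],s['cy']])/[s['fx'],s['fy']]
    rd=np.linalg.norm(d,axis=1,keepdims=True); r=rd.copy()
    for _ in range(10): r=rd/(1+float(s['k1'])*r**2)
    d=d*np.where(rd>0,r/np.maximum(rd,1e-9),1)
    return np.c_[d,np.ones(len(d))]
def onplane(s,uv,z):
    w=R.from_quat(s['attitude']).apply(rays(s,uv)); o=np.asarray(s['origin'])
    return o+w*((z-o[2])/w[:,2:])
def cloud(s):
    v,u=np.mgrid[0:420,0:560]; uv=np.c_[u.ravel(),v.ravel()]
    P=R.from_quat(s['attitude']).apply(rays(s,uv)*s['range_z'].reshape(-1,1))+s['origin']
    return P.reshape(420,560,3)
E
python3 - <<'E'
from h import *
s=np.load('pics/top0.npz'); P=cloud(s)
print(onplane(s,[[223,205],[345,210]],0))
for n,(u0,u1,v0,v1) in dict(ch=(320,372,150,265),pu=(198,248,145,270)).items():
    z=P[v0:v1,u0:u1,2]; print(n); print((z[::4,::4]*1000).round().astype(int))
z=P[240:260,280:320,2]; print('bench',z.mean(),z.std())
# normals & scales: white lips
hsv=cv2.cvtColor(s['img'],cv2.COLOR_RGB2HSV)
for n,(u0,u1,v0,v1) in dict(ch=(320,372,150,265),pu=(198,248,145,270)).items():
    m=np.zeros((420,560),np.uint8); m[v0:v1,u0:u1]=((hsv[...,2]>185)&(hsv[...,1]<40))[v0:v1,u0:u1]
    k,l,st,c=cv2.connectedComponentsWithStats(m)
    for i in range(1,k):
        if st[i,4]>15: print(n,st[i],c[i],P[l==i].mean(0).round(4))
E
```

```text
[[ 0.55135922  0.1385963   0.        ]
 [ 0.53391466 -0.17493652  0.        ]]
ch
[[  2   0  -2   0   2  -2   3  -4   0   0  -1   0   1]
 [  0   1   0   2  34  34  37  30  -2   2   1   4  -2]
 [ -2   1  -2   0  35  32  36  36  35  37  38  36   2]
 [ -2   0   0   3  36  37  35  33  31  37  35  34   1]
 [  3   1  -2   8  18  25  28  27  31  31  33  33   2]
 [ -2   1  -1   7  11   8  41   9   8   8  10   1   4]
 [  1   1  -2  10   9   8  42  43  43   8   6  -1   4]
 [  0   1   0  14   6  10  42  41  43   9   7   2   1]
 [  1   0   0  14  29  33  29  28  23  26  13   3   1]
 [ -1   2   2  14  26  28  29  29  23  25  14   3   4]
 [ -2   0   1  13  27  25  29  31  17  29  14   1   0]
 [ -1   2   1  12  23  26  28  30  21  27  15   2   2]
 [  0   2   1   4  29  15  32  28  26  28  19   2  -2]
 [  3   1   7   9  19  18  18  17  20  25   9   2   2]
 [  0   2   9   8  19  66  65  66  66  19   8   1   1]
 [  1   1   8  12  21  68  66  65  64  17   9 989   3]
 [  2   0  15  25  20  65  65  65  68   6  -2  -1   1]
 [ -2   2  20  24  29  65  70  65  66  22   1   1  -2]
 [  1  -1  27  26  39  65  6
[... 1988 characters left out ...]
0   6   8   5   5   0]
 [ -3  -2  -1  17   7  11  11  10   8  11   8   7   2]
 [ -1  -1   0  18   6   7   9   9   7  11  11  10  -1]
 [  2   2   0  16  10   8  10  12  12   9   8   6   6]
 [  0   2   1  16   9   9   7  10  10  10  11  10   3]
 [  0   2   0  18   9   9   9   2  -1   3  -2   0   3]
 [  2   3   0   2  -2  -4   1   2  -6   1  -1  -2  -2]]
bench 0.006770551938487059 0.07787758814223701
ch [329 213   5  12  52] [331.15384615 218.65384615] [ 0.5097 -0.1353  0.0243]
ch [356 216   3  12  32] [357.125 222.   ] [ 0.5003 -0.1998  0.0245]
pu [234 219   4  13  51] [235.52941176 224.88235294] [0.4976 0.1036 0.0241]
pu [208 221   6  13  59] [210.69491525 227.        ] [0.4931 0.1654 0.0246]
```

```bash
cat >> h.py <<'E'
def region(s,P,box,z0,z1,zp,up=8):
    u0,u1,v0,v1=box
    z=cv2.medianBlur(P[...,2].astype(np.float32),3)
    m=np.zeros(z.shape,np.uint8); m[v0:v1,u0:u1]=((z>z0)&(z<z1))[v0:v1,u0:u1]
    k,l,st,c=cv2.connectedComponentsWithStats(m)
    i=1+np.argmax(st[1:,4]); v,u=np.nonzero(l==i)
    Q=onplane(s,np.c_[u,v],zp)[:,:2]*1000
    r=cv2.minAreaRect(Q.astype(np.float32))
    return Q.mean(0).round(1),[np.round(x,1) for x in r],st[i,4], P[l==i][:,2].mean().round(4)
E
python3 - <<'E'
from h import *
s=np.load('pics/top0.npz'); P=cloud(s)
print('pack',region(s,P,(320,372,195,245),.055,.08,.066))
print('padA',region(s,P,(320,372,168,190),.037,.048,.041))
print('boxA',region(s,P,(320,372,150,180),.029,.04,.034))
print('padB',region(s,P,(200,248,180,203),.037,.048,.041))
print('housB',region(s,P,(200,242,147,180),.040,.055,.046))
print('plateA',region(s,P,(315,372,150,265),.005,.08,.008))
print('plateB',region(s,P,(200,248,150,270),.005,.08,.008))
hsv=cv2.cvtColor(s['img'],cv2.COLOR_RGB2HSV)
# plate: low saturation grey, near landing
for n,(u0,u1,v0,v1) in dict(ch=(318,368,235,265),pu=(200,250,236,270)).items():
    m=(hsv[v0:v1,u0:u1,1]<60).astype(np.uint8); 
    c=max(cv2.findContours(m,0,2)[0],key=cv2.contourArea)
    ap=cv2.approxPolyDP(c,2.5,True).reshape(-1,2)+[u0,v0]; print(n,ap.tolist(),(onplane(s,ap,.008)[:,:2]*1000).round().tolist())
    mm=(hsv[v0:v1,u0:u1,1]<60)
    # row centres
    C=[];
    for v in range(v0+3 if n=='ch' else v0,v1):
        us=np.nonzero(mm[v-v0])[0]
        if len(us)>20: C.append([u0+us.min(),v]);C.append([u0+us.max(),v])
    Q=onplane(s,C,.008)*1000
    for k in (0,1):
        print(np.polyfit(Q[k::2,0],Q[k::2,1],1), end=' ')
    print(Q[:,0].min(),Q[:,0].max(), np.median(np.abs(Q[0::2,1]-Q[1::2,1])))
E
```

```text
pack (array([ 512.2, -166. ]), [array([ 512.6, -166. ]), array([41. , 62.5]), np.float64(82.5)], np.int32(439), np.float64(0.0743))
padA (array([ 614.9, -181. ]), [array([ 615.4, -181.1]), array([25. , 28.1]), np.float64(87.8)], np.int32(121), np.float64(0.0416))
boxA (array([ 656.5, -185.8]), [array([ 656.2, -185.7]), array([83.1, 32.2]), np.float64(82.7)], np.int32(396), np.float64(0.0414))
padB (array([583.4, 138.8]), [array([582.2, 139.1]), array([27.8, 27.3]), np.float64(0.3)], np.int32(126), np.float64(0.0423))
housB (array([655.3, 140.7]), [array([656.1, 143.3]), array([49.8, 82.6]), np.float64(2.1)], np.int32(558), np.float64(0.0541))
plateA (array([ 542.5, -171.3]), [array([ 544.6, -171.6]), array([ 87.7, 273.1]), np.float64(81.2)], np.int32(3486), np.float64(0.0294))
plateB (array([544.6, 136.9]), [array([545.9, 131.8]), array([294.6, 101.4]), np.float64(4.3)], np.int32(3834), np.float64(0.0248))
ch [[318, 235], [322, 239], [318, 240], [318, 258], [322, 264], [330, 264], [330, 259], [346, 260], [351, 264], [364, 264], [365, 261], [367, 264], [367, 239], [364, 238], [367, 235]] [[470.0, -103.0], [460.0, -113.0], [458.0, -103.0], [413.0, -101.0], [398.0, -111.0], [397.0, -131.0], [410.0, -131.0], [407.0, -171.0], [397.0, -183.0], [396.0, -216.0], [404.0, -219.0], [396.0, -224.0], [458.0, -226.0], [461.0, -219.0], [468.0, -227.0]]
[ 1.77048519e-02 -1.11316379e+02] [-1.69127440e-02 -2.16801738e+02] 396.06669394989353 462.7136692672397 122.71357990603495
pu [[200, 236], [200, 269], [241, 269], [243, 265], [249, 269], [249, 236]] [[472.0, 195.0], [390.0, 194.0], [388.0, 92.0], [398.0, 87.0], [388.0, 72.0], [470.0, 71.0]]
[4.62976429e-03 1.92221860e+02] [7.51086029e-04 7.15350897e+01] 388.1337295879078 472.11784330986177 122.70252539227235
```

```bash
python3 - <<'E'
from h import *
s=np.load('pics/top0.npz'); P=cloud(s)
on=[[210.5,265.7],[243.1,263.9],[323.4,257.7],[355.2,260.7]]
print((onplane(s,on,.008)*1000).round(1).tolist())
z=cv2.medianBlur(P[...,2].astype(np.float32),5)
for n,(u0,u1,v0,v1) in dict(ch=(318,368,183,256),pu=(200,250,183,260)).items():
    C=[]
    for v in range(v0,v1):
        us=np.nonzero(z[v,u0:u1]>.0045)[0]; C+= [[u0+us.min()-.5,v],[u0+us.max()+.5,v]]
    Q=onplane(s,C,.008)*1000; x=Q[::2,0]
    L=Q[::2,1];Rr=Q[1::2,1]
    for y,nm in((L,'L'),(Rr,'R'),((L+Rr)/2,'mid')):
        p=np.polyfit(x,y,1); k=np.abs(np.polyval(p,x)-y)<3; p=np.polyfit(x[k],y[k],1); print(n,nm,np.degrees(np.arctan(p[0])).round(2),'y@500',np.polyval(p,500).round(1),k.sum(),len(k))
E
```

```text
[[397.7, 167.8, 8.0], [400.9, 86.4, 8.0], [413.3, -114.8, 8.0], [404.7, -194.3, 8.0]]
ch L -7.8 y@500 -122.7 73 73
ch R -7.55 y@500 -207.6 73 73
ch mid -7.67 y@500 -165.2 73 73
pu L 3.18 y@500 176.5 77 77
pu R 3.22 y@500 91.8 77 77
pu mid 3.2 y@500 134.1 77 77
```

```bash
python3 - <<'E'
from h import *
s=np.load('pics/top0.npz'); P=cloud(s)
st=manip.sense(); M=R.from_quat(st['tool_rot']).as_matrix(); print(M.round(3)); print('jaw yaw',np.arctan2(M[1,1],M[0,1]))
for a in (-.134,.056):
  for t in (np.pi/2,-np.pi/2):
    d=a+t-np.arctan2(M[1,1],M[0,1]); print(a,'turn',(d+np.pi)%(2*np.pi)-np.pi)
ok=s['range_z']>0
for y0 in np.arange(-.7,.4,.1):
    r=[]
    for x0 in np.arange(0,.9,.1):
        k=ok&(P[...,0]>=x0)&(P[...,0]<x0+.1)&(P[...,1]>=y0)&(P[...,1]<y0+.1)
        r.append(round(float(np.percentile(P[k][:,2],98)),3) if k.sum()>5 else None)
    print(round(y0,1),r)
E
```

```text
[[-0.     0.296 -0.955]
 [ 0.002 -0.955 -0.296]
 [-1.    -0.002 -0.   ]]
jaw yaw -1.2699857531866714
-0.134 turn 2.7067820799815685
-0.134 turn -0.43481057360822506
0.056 turn 2.896782079981568
0.056 turn -0.2448105736082251
-0.7 [-0.909, -0.912, -0.061, 0.003, 0.071, None, 0.199, 0.19, None]
-0.6 [-0.911, -0.909, 0.023, 0.263, 0.265, None, 0.31, 0.264, 0.004]
-0.5 [-0.909, -0.911, -0.91, 0.264, 0.344, 0.365, 0.333, 0.265, 0.004]
-0.4 [-0.91, -0.91, -0.909, 0.006, 0.036, 0.017, 0.018, 0.09, 0.102]
-0.3 [-0.91, -0.91, 0.677, 0.006, 0.005, 0.026, 0.036, 0.116, 0.115]
-0.2 [-0.812, -0.488, 0.667, 0.004, 0.068, 0.068, 0.043, 0.116, 0.114]
-0.1 [None, -0.494, 0.599, 0.004, 0.004, 0.004, 0.112, 0.114, 0.114]
-0.0 [None, 0.41, 0.458, 0.004, 0.018, 0.011, 0.113, 0.128, 0.115]
0.1 [0.004, 0.003, -0.911, 0.005, 0.025, 0.043, 0.106, 0.127, 0.115]
0.2 [-0.909, -0.909, -0.909, 0.005, 0.005, 0.005, 0.005, 0.114, 0.114]
0.3 [-0.91, -0.909, -0.909, 0.005, 0.028, 0.038, 0.273, 0.275, 0.275]
```

```bash
python3 -m crank '[0,5,55,10,0, 0,8,110,20,0, 0,10,165,20,0, 0,15,215,20,-0.1, 0,40,260,20,-0.2, 0,85,290,20,-0.3, 0,130,315,20,-0.435, 0,180,340,20,-0.435, 0,180,340,20,-0.435]' 40
```

```text
t: 1.23
tcp_pos: [0.3676, -0.2549, 0.2762]
tool_rot: [0.706, -0.045, -0.705, -0.045]
force: [-0.2, -0.2, 0.1]
finger_gap: 0.002
```

```bash
python3 -m crank '[0,55,15,0,0, 0,110,35,0,0, 0,165,50,-20,0, 0,215,65,-60,0, 0,250,76,-110,0, 0,250,76,-160,0, 0,250,76,-190,0, 0,250,76,-190,0,0,250,76,-190,0]'; python3 - <<'E'
from h import *
st=manip.sense(); print(st['tcp_pos'],st['force']); M=R.from_quat(st['tool_rot']).as_matrix(); print(np.arctan2(M[1,1],M[0,1])+np.pi/2)
s=snap('top','top1');snap('scene','scene1')
im=s['img'][:,:,::-1]; cv2.imwrite('pics/z1.png',cv2.resize(im[130:275,180:420],None,fx=3.3,fy=3.3))
E
```

```text
t: 2.35
tcp_pos: [0.6155, -0.1822, 0.0874]
tool_rot: [0.706, -0.048, -0.705, -0.047]
force: [0.5, -0.3, -0.2]
finger_gap: -0.002
[ 0.6154891  -0.18219677  0.08740873] [ 0.5422999  -0.26673114 -0.21596262]
-0.13523036225803353
```

View pics/scene1.png

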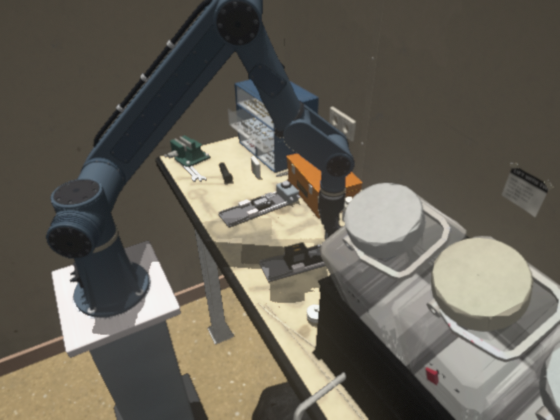

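View pics/z1.png

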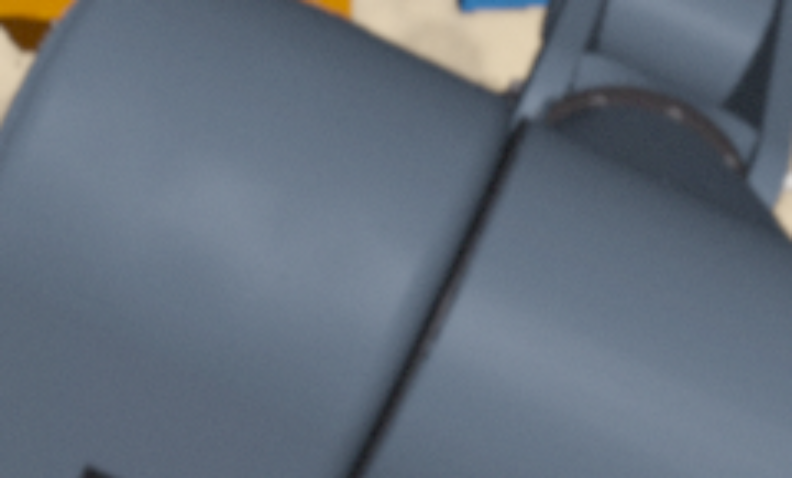

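The scene view now shows the pack near (300,252), its charger, and the pump at (255,207). The arm hides the top view. I'll cross-check the positions from the scene camera before pressing.

```bash
python3 - <<'E'
from h import *
s=np.load('pics/scene1.npz'); P=cloud(s)
z=P[...,2]
k=(P[...,0]>.46)&(P[...,0]<.56)&(P[...,1]>-.21)&(P[...,1]<-.12)&(z>.06)&(z<.072); Q=(P[k][:,:2]*1000).astype(np.float32); print('pack',len(Q),Q.mean(0),cv2.minAreaRect(Q))
k=(P[...,0]>.54)&(P[...,0]<.62)&(P[...,1]>.1)&(P[...,1]<.17)&(z>.0385)&(z<.044); Q=(P[k][:,:2]*1000).astype(np.float32); print('padB',len(Q),Q.mean(0),cv2.minAreaRect(Q))
k=(P[...,0]>.36)&(P[...,0]<.46)&(P[...,1]>.05)&(P[...,1]<.22)&(z>.0055)&(z<.02); Q=(P[k][:,:2]*1000).astype(np.float32); print('landB',len(Q),Q.mean(0),Q.min(0),Q.max(0))
E
```

```text
pack 220 [ 512.014   -173.66382] ((513.3157958984375, -172.1774139404297), (41.37998962402344, 60.49983596801758), 80.25643157958984)
padB 35 [582.92523 134.10146] ((582.5120849609375, 134.9351043701172), (30.28180694580078, 30.605310440063477), 9.170807838439941)
landB 291 [429.11945 127.97402] [376.68716  64.94567] [459.9192  208.18361]
```

```bash
python3 -m crank '[0,0,0,-10,0, 0,0,0,-17,0, 0,0,0,-19,0, 0,0,0,-21,0, 0,0,0,-22,0, 0,0,0,-23,0, 0,0,0,-23,0]'
```

```text
t: 3.32
tcp_pos: [0.6163, -0.1809, 0.0647]
tool_rot: [0.706, -0.048, -0.705, -0.047]
force: [1.2, 2.5, 5.5]
finger_gap: -0.002
```

```bash
python3 -m crank '[0,0,0,-1,0, 0,0,0,-2,0, 0,0,0,-3,0, 0,0,0,-3,0]'; python3 -m crank '[0,0,0,-1,0, 0,0,0,-1,0]'
```

```text
t: 3.82
tcp_pos: [0.618, -0.1812, 0.0627]
tool_rot: [0.708, -0.048, -0.703, -0.047]
force: [1.5, 2.3, 9.7]
finger_gap: 0.001
t: 4.08
tcp_pos: [0.6185, -0.1813, 0.062]
tool_rot: [0.708, -0.048, -0.703, -0.047]
force: [2.0, 2.4, 9.7]
finger_gap: -0.0
```

```bash
python3 - <<'E'
from h import *
s=snap('scene','scene2'); P=cloud(s);z=P[...,2]
k=(P[...,0]>.44)&(P[...,0]<.56)&(P[...,1]>-.21)&(P[...,1]<-.12)&(z>.06)&(z<.072); Q=(P[k][:,:2]*1000).astype(np.float32); print('pack',len(Q),Q.mean(0),cv2.minAreaRect(Q))
print(manip.sense()['force'])
E
```

```text
pack 218 [ 499.24835 -171.85422] ((500.1298828125, -169.6039276123047), (41.4683837890625, 61.600643157958984), 82.84246826171875)
[ 1.82771786  2.01520454 10.26371732]
```

The pack has sprung about 13 mm out. I'll hold a moment longer, then lift away.

```bash
python3 -m crank '[0,0,0,0,0, 0,0,0,0,0, 0,0,0,0,0, 0,0,0,0,0]'; python3 -m crank '[0,0,0,40,0, 0,0,0,90,0, 0,-30,0,110,0, 1,-70,10,110,0, 1,-120,16,110,0, 1,-120,16,110,0,1,-120,16,110,0]'; python3 - <<'E'
from h import *
st=manip.sense(); print(st['tcp_pos'],st['force'],st['finger_gap'])
s=snap('scene','scene3'); P=cloud(s);z=P[...,2]
cv2.imwrite('pics/z3.png',cv2.resize(s['img'][150:340,200:400,::-1],None,fx=3,fy=3))
k=(P[...,0]>.44)&(P[...,0]<.56)&(P[...,1]>-.21)&(P[...,1]<-.12)&(z>.06)&(z<.072); Q=(P[k][:,:2]*1000).astype(np.float32); print('pack',len(Q),Q.mean(0),cv2.minAreaRect(Q))
E
```

```text
t: 4.62
tcp_pos: [0.6185, -0.1813, 0.0621]
tool_rot: [0.708, -0.048, -0.703, -0.047]
force: [2.4, 2.4, 11.0]
finger_gap: 0.004
t: 5.5
tcp_pos: [0.4962, -0.1655, 0.1698]
tool_rot: [0.706, -0.048, -0.705, -0.047]
force: [1.2, 0.7, 0.0]
finger_gap: 0.848
[ 0.49618803 -0.16551774  0.16977076] [1.18745346 0.70936049 0.02288234] 0.8484683773978842
pack 221 [ 499.21204 -171.80882] ((499.98480224609375, -169.39886474609375), (43.02996063232422, 61.392452239990234), 78.46220397949219)
```

View pics/z3.png

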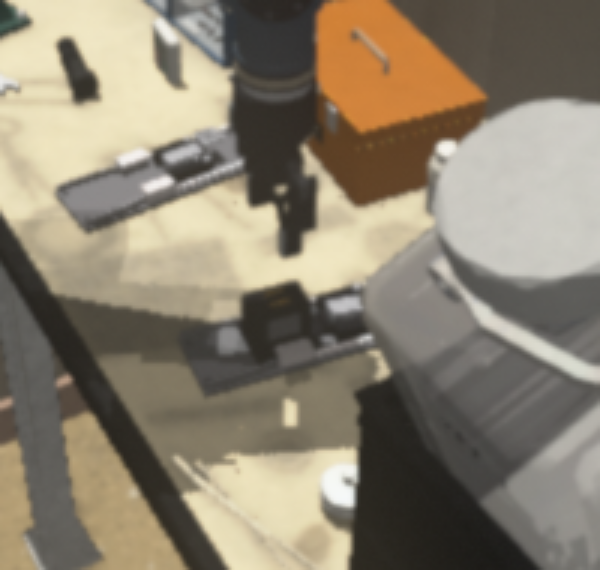

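The pack (crop (275,310)) has slid clear of the catch and the open gripper is above it. Next I compare where the scene camera sees the fingers with the known TCP.

```bash
python3 - <<'E'
from h import *
s=np.load('pics/scene3.npz'); P=cloud(s);z=P[...,2]
st=manip.sense(); t=st['tcp_pos']; a=-.134
k=(np.abs(P[...,0]-t[0])<.08)&(np.abs(P[...,1]-t[1])<.1)&(z>.14)&(z<.19)
D=(P[k]-t)*1000; X=D[:,0]*np.cos(a)+D[:,1]*np.sin(a); Y=-D[:,0]*np.sin(a)+D[:,1]*np.cos(a)
print(k.sum()); print(np.percentile(X,[2,10,50,90,98])); 
for lo,hi in((-100,0),(0,100)):
    m=(Y>lo)&(Y<hi); print(np.percentile(Y[m],[2,10,50,90,98]),np.percentile(X[m],[2,50,98]),D[m][:,2].min())
E
```

```text
132
[-9.99709974 -8.99092689 -2.38892461  6.64386846  8.88846608]
[-52.55824789 -51.6659275  -47.26336311 -41.81779469 -39.42986435] [-10.35616393  -3.97279015   8.21514058] -15.632506075185237
[31.1151991  33.03866896 36.04871613 41.42048761 43.25147186] [-9.55572725 -2.06153394  9.09326235] -16.456821717948987
```

```bash
python3 -m crank '[1,3,0,-40,0, 1,3,0,-80,0, 1,3,0,-100,0, 1,3,0,-116,0, 1,3,0,-116,0, 1,3,0,-116,0]'; python3 -m crank '[0.4,0,0,0,0, 0.4,0,0,0,0, 0.4,0,0,0,0, 0.4,0,0,0,0,0.4,0,0,0,0]' 40;
```

```text
t: 6.3
tcp_pos: [0.499, -0.1653, 0.0538]
tool_rot: [0.706, -0.048, -0.705, -0.047]
force: [-0.6, 0.1, 0.7]
finger_gap: 1.0
t: 6.92
tcp_pos: [0.4985, -0.1655, 0.054]
tool_rot: [0.706, -0.048, -0.705, -0.047]
force: [-1.5, -1.4, 5.7]
finger_gap: 0.461
```

```bash
python3 -m crank '[0.1,0,0,0,0, 0.1,0,0,0,0, 0.1,0,0,0,0, 0.1,0,0,0,0]' 50; python3 - <<'E'
from h import *
st=manip.sense(); print(st['tcp_pos'],st['force'],st['finger_gap'])
E
```

```text
t: 7.42
tcp_pos: [0.4985, -0.1655, 0.0541]
tool_rot: [0.706, -0.048, -0.705, -0.047]
force: [-0.7, -2.1, 5.6]
finger_gap: 0.46
[ 0.4985378  -0.16552461  0.05407997] [-0.69232119 -2.1385504   5.5893476 ] 0.4596429791242735
```

```bash
python3 -m crank '[0.1,-6,0.8,0.5,0, 0.1,-14,1.9,0.5,0, 0.1,-24,3.2,0.5,0, 0.1,-34,4.6,0.5,0, 0.1,-44,5.9,0.5,0, 0.1,-54,7.3,0.5,0, 0.1,-62,8.3,0.5,0, 0.1,-62,8.3,0.5,0]'
```

```text
t: 8.43
tcp_pos: [0.4343, -0.1558, 0.0541]
tool_rot: [-0.705, 0.047, 0.706, 0.048]
force: [-2.0, -1.1, 7.5]
finger_gap: 0.463
```

```bash
python3 -m crank '[0.1,0,0,4,0, 0.1,0,0,10,0, 0.1,0,0,25,0, 0.1,0,0,50,0, 0.1,0,0,80,0, 0.1,0,0,80,0,0.1,0,0,80,0]'; python3 - <<'E'
from h import *
st=manip.sense(); print(st['tcp_pos'],st['force'],st['finger_gap'])
s=snap('scene','scene4'); P=cloud(s);z=P[...,2]
cv2.imwrite('pics/z4.png',cv2.resize(s['img'][150:340,200:400,::-1],None,fx=3,fy=3))
E
```

```text
t: 9.3
tcp_pos: [0.4354, -0.156, 0.1332]
tool_rot: [-0.705, 0.047, 0.706, 0.048]
force: [-0.8, -0.2, -2.5]
finger_gap: 0.467
[ 0.43541197 -0.1560206   0.13316237] [-0.75450993 -0.21883918 -2.4935822 ] 0.46669646443154456
```

View pics/z4.png

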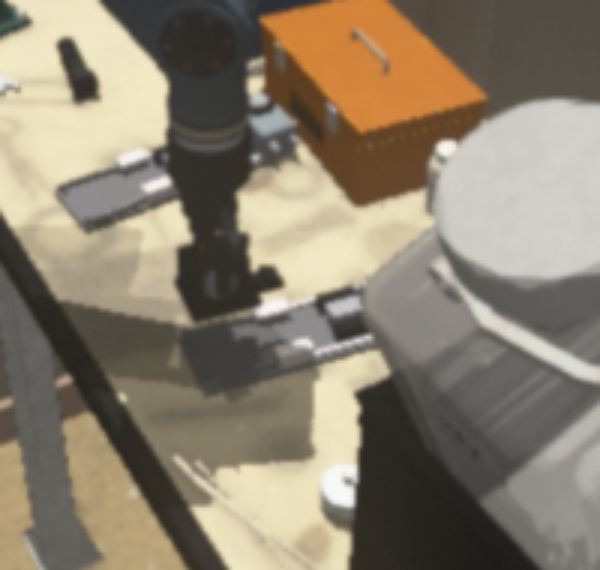

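The pack is lifted (2.5 N of weight) and the charger is empty. Next, carry it over the pump landing.

```bash
python3 -m crank '[0.1,0,30,0,0.02, 0.1,0,75,0,0.05, 0.1,-1,120,0,0.08, 0.1,-2,165,0,0.12, 0.1,-3,210,0,0.16, 0.1,-4,250,0,0.19, 0.1,-4,275,0,0.19, 0.1,-4,286,0,0.19, 0.1,-4,286,0,0.19, 0.1,-4,286,0,0.19]'; python3 - <<'E'
from h import *
st=manip.sense(); print(st['tcp_pos'],st['force'],st['finger_gap']);M=R.from_quat(st['tool_rot']).as_matrix(); print((np.arctan2(M[1,1],M[0,1]))%np.pi-np.pi/2)
s=snap('scene','scene5'); P=cloud(s);z=P[...,2]
cv2.imwrite('pics/z5.png',cv2.resize(s['img'][120:310,180:380,::-1],None,fx=3,fy=3))
E
```

```text
t: 10.6
tcp_pos: [0.4321, 0.1286, 0.1335]
tool_rot: [-0.707, -0.019, 0.707, -0.019]
force: [0.1, -1.3, -2.3]
finger_gap: 0.46
[0.43214264 0.12860096 0.13347947] [ 0.13068927 -1.30504517 -2.32887083] 0.4602784776264205
0.054874004905352214
```

View pics/z5.png

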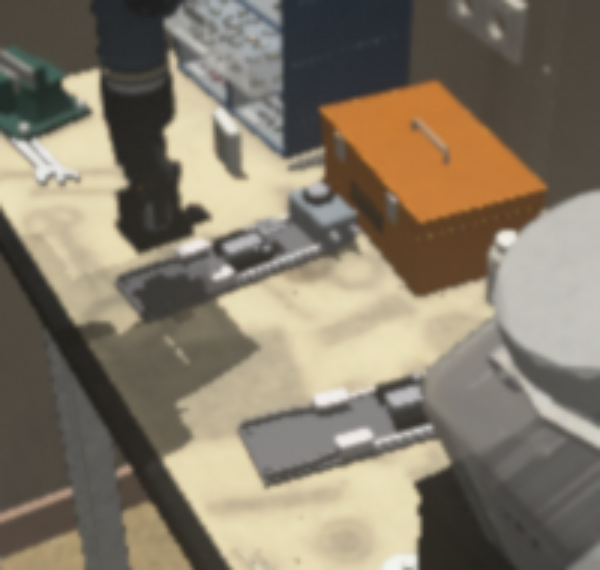

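```bash
python3 -m crank '[0.1,-1,1.5,-30,0, 0.1,-1,1.5,-58,0, 0.1,-1,1.5,-68,0, 0.1,-1,1.5,-74,0, 0.1,-1,1.5,-76,0, 0.1,-1,1.5,-78,0, 0.1,-1,1.5,-78,0]';python3 -m crank '[0.1,0,0,-1,0, 0.1,0,0,-1.5,0, 0.1,0,0,-1.5,0]'
```

```text
t: 11.52
tcp_pos: [0.4315, 0.131, 0.0562]
tool_rot: [0.707, 0.02, -0.707, 0.02]
force: [-0.4, -0.2, -1.7]
finger_gap: 0.459
t: 11.9
tcp_pos: [0.4312, 0.1309, 0.0543]
tool_rot: [0.707, 0.02, -0.707, 0.02]
force: [-0.9, 1.0, -2.7]
finger_gap: 0.463
```

```bash
python3 -m crank '[0.1,0,0,-1,0, 0.1,0,0,-1,0]';python3 -m crank '[0.1,0,0,-1,0, 0.1,0,0,-1,0]'
```

```text
t: 12.15
tcp_pos: [0.4312, 0.1309, 0.0541]
tool_rot: [0.707, 0.02, -0.707, 0.02]
force: [-0.9, -1.2, 5.2]
finger_gap: 0.466
t: 12.4
tcp_pos: [0.4312, 0.1309, 0.054]
tool_rot: [0.707, 0.02, -0.706, 0.02]
force: [-2.6, -0.5, 17.6]
finger_gap: 0.464
```

```bash
python3 -m crank '[0.1,0,0,1.7,0, 0.1,0,0,1.7,0, 0.7,0,0,1.7,0, 1,0,0,1.7,0, 1,0,0,1.7,0, 1,0,0,1.7,0, 1,0,0,10,0, 1,0,0,50,0, 1,-20,-1,100,0, 1,-20,-1,110,0]'; python3 -m crank '[0,-30,-2,0,0, 0,-32,-2,0,0, 0,-32,-2,0,0,0,-32,-2,0,0]'; python3 - <<'E'
from h import *
st=manip.sense(); print(st['tcp_pos'],st['force'],st['finger_gap'])
s=snap('scene','scene6'); P=cloud(s);z=P[...,2]
cv2.imwrite('pics/z6.png',cv2.resize(s['img'][120:310,180:380,::-1],None,fx=3,fy=3))
k=(P[...,0]>.37)&(P[...,0]<.5)&(P[...,1]>.08)&(P[...,1]<.18)&(z>.06)&(z<.072); Q=(P[k][:,:2]*1000).astype(np.float32); print('pack',len(Q),Q.mean(0),cv2.minAreaRect(Q))
E
```

```text
t: 13.65
tcp_pos: [0.4106, 0.1301, 0.165]
tool_rot: [0.708, 0.02, -0.706, 0.02]
force: [0.8, -0.4, 0.3]
finger_gap: 0.995
t: 14.15
tcp_pos: [0.3807, 0.1279, 0.1621]
tool_rot: [0.707, 0.02, -0.706, 0.02]
force: [-0.5, -0.2, -0.2]
finger_gap: 0.148
[0.38065397 0.1278866  0.16207172] [-0.477744   -0.15589081 -0.20868497] 0.1476744867492918
pack 153 [432.46973 124.61233] ((433.0216064453125, 127.48828125), (61.23039245605469, 44.806732177734375), 7.013508319854736)
```

View pics/z6.png

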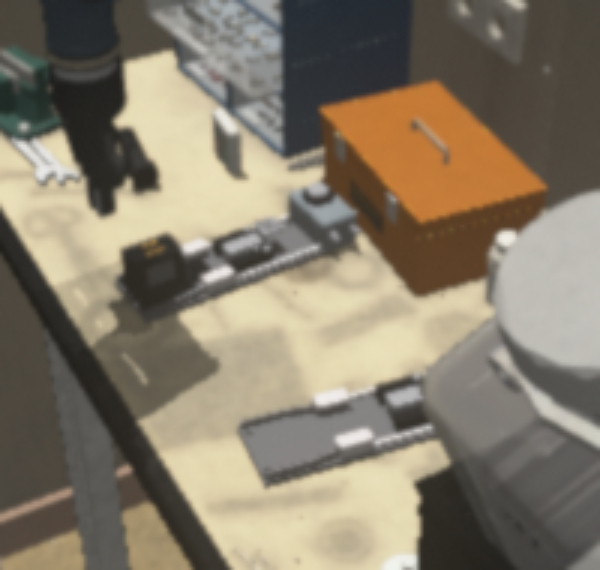

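The pack sits upright on the landing (crop (155,270)). Lowering shut fingers behind its tail.

```bash
python3 -m crank '[0,-2,0,-40,0, 0,-2,0,-80,0, 0,-2,0,-105,0, 0,-2,0,-113,0, 0,-2,0,-113,0, 0,-2,0,-113,0]'; python3 -m crank '[0,4,0.2,0,0, 0,7,0.4,0,0, 0,10,0.6,0,0, 0,13,0.7,0,0, 0,16,0.9,0,0, 0,19,1,0,0, 0,22,1.2,0,0]'
```

```text
t: 14.95
tcp_pos: [0.3778, 0.1279, 0.05]
tool_rot: [0.707, 0.02, -0.706, 0.02]
force: [0.2, -0.5, -0.4]
finger_gap: 0.002
t: 15.82
tcp_pos: [0.399, 0.1291, 0.0493]
tool_rot: [-0.707, -0.02, 0.707, -0.02]
force: [-0.7, -0.3, 2.4]
finger_gap: -0.003
```

```bash
python3 -m crank '[0,3,0.2,0,0, 0,6,0.3,0,0, 0,9,0.5,0,0, 0,12,0.7,0,0, 0,15,0.8,0,0, 0,18,1,0,0, 0,20,1.1,0,0]'; python3 -m crank '[0,2,0.1,0,0, 0,4,0.2,0,0,0,4,0.2,0,0]';python3 -m crank '[0,1.5,0.1,0,0, 0,3,0.2,0,0,0,3,0.2,0,0]'
```

```text
t: 16.7
tcp_pos: [0.4163, 0.1301, 0.0492]
tool_rot: [-0.704, -0.02, 0.709, -0.02]
force: [-5.8, -2.0, 6.4]
finger_gap: 0.004
t: 17.08
tcp_pos: [0.4201, 0.1302, 0.0493]
tool_rot: [-0.705, -0.02, 0.709, -0.02]
force: [-5.6, -1.5, 5.3]
finger_gap: 0.003
t: 17.45
tcp_pos: [0.4227, 0.1304, 0.0493]
tool_rot: [-0.704, -0.02, 0.709, -0.02]
force: [-5.9, -1.6, 6.6]
finger_gap: -0.001
```

```bash
python3 -m crank '[0,1.5,0.1,0,0, 0,3,0.2,0,0,0,3,0.2,0,0]';python3 -m crank '[0,1.5,0.1,0,0, 0,3,0.2,0,0,0,3,0.2,0,0]';python3 - <<'E'
from h import *
st=manip.sense(); print(st['tcp_pos'],st['force'],st['ft_torque'])
s=snap('scene','scene7'); P=cloud(s);z=P[...,2]
cv2.imwrite('pics/z7.png',cv2.resize(s['img'][140:270,200:340,::-1],None,fx=4.3,fy=4.3))
E
```

```text
t: 17.82
tcp_pos: [0.4238, 0.1305, 0.0492]
tool_rot: [-0.703, -0.02, 0.711, -0.02]
force: [-7.8, -3.1, 8.1]
finger_gap: 0.001
t: 18.2
tcp_pos: [0.4276, 0.1308, 0.0491]
tool_rot: [-0.703, -0.02, 0.71, -0.02]
force: [-7.7, -1.9, 7.2]
finger_gap: 0.001
[0.42755415 0.13075581 0.04913437] [-7.67887116 -1.87247506  7.16005779] [-0.26541336  1.00368925 -0.07313176]
```

View pics/z7.png

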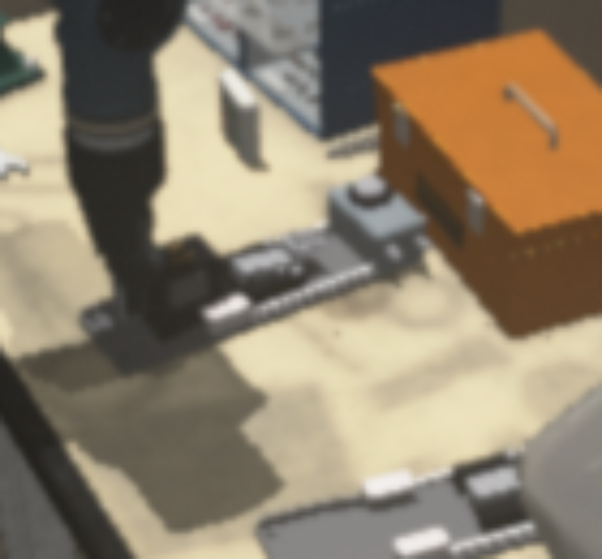

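```bash
python3 -m crank '[0,1.5,0.1,0,0, 0,3,0.2,0,0,0,3,0.2,0,0]';python3 -m crank '[0,1,0.1,0,0, 0,2,0.1,0,0,0,2,0.1,0,0]';python3 -m crank '[0,1,0.1,0,0, 0,2,0.1,0,0,0,2,0.1,0,0]'
```

```text
t: 18.62
tcp_pos: [0.4305, 0.1309, 0.0491]
tool_rot: [-0.703, -0.02, 0.71, -0.02]
force: [-6.7, -2.1, 5.9]
finger_gap: 0.001
t: 19.0
tcp_pos: [0.4326, 0.131, 0.0491]
tool_rot: [-0.703, -0.02, 0.71, -0.02]
force: [-7.5, -3.3, 6.7]
finger_gap: 0.001
t: 19.38
tcp_pos: [0.4344, 0.1311, 0.0491]
tool_rot: [-0.703, -0.02, 0.71, -0.02]
force: [-7.1, -2.8, 7.0]
finger_gap: -0.001
```

```bash
for i in 1; do python3 -m crank '[0,1,0.1,0,0, 0,2,0.1,0,0,0,2,0.1,0,0]';python3 -m crank '[0,1,0.1,0,0, 0,2,0.1,0,0,0,2,0.1,0,0]'; python3 -m crank '[0,1,0.1,0,0, 0,1.5,0.1,0,0,0,1.5,0.1,0,0]'; done
```

```text
t: 19.75
tcp_pos: [0.4383, 0.1313, 0.0491]
tool_rot: [-0.705, -0.02, 0.709, -0.02]
force: [-5.3, -2.2, 5.3]
finger_gap: -0.001
t: 20.12
tcp_pos: [0.4384, 0.1313, 0.0491]
tool_rot: [-0.703, -0.02, 0.711, -0.02]
force: [-7.7, -1.5, 7.1]
finger_gap: -0.002
t: 20.5
tcp_pos: [0.4384, 0.1313, 0.0491]
tool_rot: [-0.702, -0.02, 0.712, -0.02]
force: [-11.1, -2.9, 9.7]
finger_gap: -0.005
```

```bash
python3 -m crank '[0,1,0.1,0,0, 0,1.5,0.1,0,0,0,1.5,0.1,0,0]'
```

```text
t: 20.88
tcp_pos: [0.4384, 0.1313, 0.0491]
tool_rot: [-0.701, -0.02, 0.713, -0.02]
force: [-12.3, -3.5, 11.9]
finger_gap: -0.001
```

```bash
python3 -m crank '[0,1,0.1,0,0,0,1,0.1,0,0]'; python3 -m crank '[0,-3,-0.2,0,0, 0,-8,-0.4,0,0, 0,-20,-1,0,0, 0,-20,-1,20,0, 0,-20,-1,70,0, 0,-20,-1,120,0, 0,-30,-60,150,0,0,-30,-120,150,0,0,-30,-120,150,0]'; python3 - <<'E'
from h import *
st=manip.sense(); print(st['tcp_pos'],st['force'])
s=snap('scene','scene8'); P=cloud(s);z=P[...,2]
cv2.imwrite('pics/z8.png',cv2.resize(s['img'][140:270,200:340,::-1],None,fx=4.3,fy=4.3))
k=(P[...,0]>.40)&(P[...,0]<.56)&(P[...,1]>.08)&(P[...,1]<.18)&(z>.06)&(z<.072); Q=(P[k][:,:2]*1000).astype(np.float32); print('pack',len(Q),Q.mean(0),cv2.minAreaRect(Q))
s=snap('top','top8'); cv2.imwrite('pics/t8.png',cv2.resize(s['img'][140:275,180:400,::-1],None,fx=3.5,fy=3.5))
E
```

```text
t: 21.12
tcp_pos: [0.4384, 0.1313, 0.0492]
tool_rot: [-0.7, -0.02, 0.713, -0.02]
force: [-13.0, -5.0, 13.1]
finger_gap: -0.004
t: 22.25
tcp_pos: [0.4188, 0.008, 0.2001]
tool_rot: [0.709, 0.017, -0.705, 0.018]
force: [0.5, -0.2, 0.1]
finger_gap: 0.002
[0.41881943 0.00802093 0.20010007] [ 0.45231984 -0.20228348  0.05332453]
pack 139 [480.38086  126.010864] ((481.0198974609375, 128.3609619140625), (43.464012145996094, 66.31880187988281), 88.8189468383789)
```

View pics/z8.png

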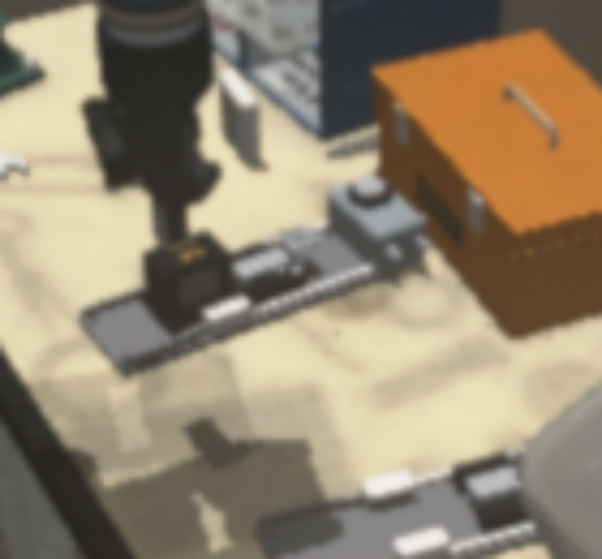

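View pics/t8.png

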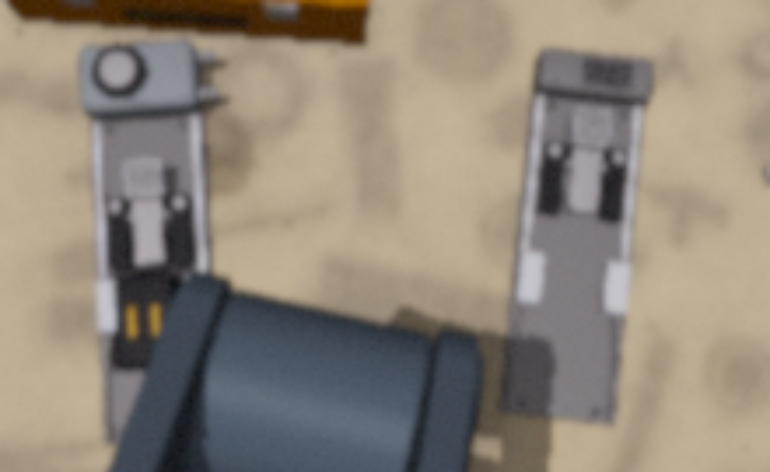

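The pack stays deep at (135,315) in the top crop, right against the catch block. I'll clear the arm and recheck after a second, bystanders included.

```bash
python3 -m crank '[0,0,-60,30,0,0,-10,-120,50,0,0,-20,-180,60,0,0,-20,-230,60,0,0,-20,-230,60,0,0,-20,-230,60,0,0,-20,-230,60,0,0,-20,-230,60,0]'; python3 - <<'E'
from h import *
s=snap('top','top9'); P=cloud(s); o=np.load('pics/top0.npz')
print('pack',region(s,P,(200,250,195,250),.055,.08,.066)); print('padB',region(s,P,(200,248,180,203),.037,.048,.041))
d=np.abs(s['img'].astype(int)-o['img']).max(2); m=(d>45).astype(np.uint8); m=cv2.morphologyEx(m,cv2.MORPH_OPEN,np.ones((2,2)))
k,l,st,c=cv2.connectedComponentsWithStats(m); print([x.tolist() for x in st[1:] if x[4]>12])
cv2.imwrite('pics/t9.png',s['img'][...,::-1])
E
```

```text
t: 23.35
tcp_pos: [0.3973, -0.2165, 0.2591]
tool_rot: [-0.707, -0.021, 0.707, -0.02]
force: [0.3, -0.6, 0.4]
finger_gap: -0.004
pack (array([479.2, 133.1]), [array([479.9, 132.4]), array([61.9, 40.3]), np.float64(0.5)], np.int32(444), np.float64(0.0683))
padB (array([583.4, 139. ]), [array([583.3, 139.1]), array([27.7, 25.2]), np.float64(89.2)], np.int32(127), np.float64(0.0417))
[[333, 200, 25, 33, 635], [357, 215, 203, 205, 20874], [214, 217, 24, 30, 596], [305, 275, 46, 19, 503], [227, 345, 21, 23, 285], [246, 348, 121, 72, 4468], [214, 370, 17, 24, 258], [148, 372, 113, 48, 3077], [452, 379, 4, 4, 13], [304, 404, 8, 7, 27], [469, 404, 6, 5, 20], [275, 407, 15, 13, 113]]
```

View pics/t9.png

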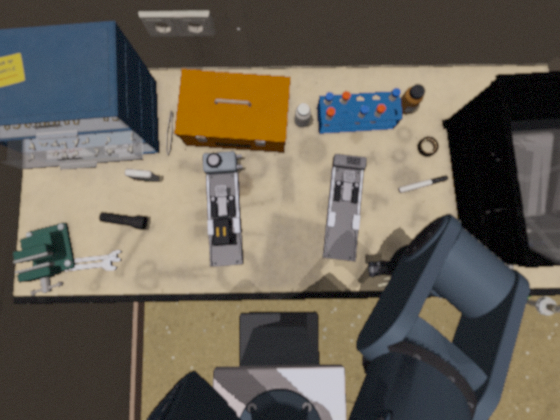

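The pack is alone in the pump at (223,231), 104.4 mm from the catch pad (104 mm is the latched distance). The pad is back at rest height, and the torch, marker and timer haven't moved. Handing in.

```bash
python3 -c "
from station import workorder
print(workorder.sign_off())"
```

```text
the job is handed in; nothing more can be done
None
```

The battery pack is in the pump's bay and held by the catch on its own. I handed the job in at about 23 s.

**What I did:**
- **Release:** I pressed the charger's thumb pad at about 10–11 N, and the pack sprang about 13 mm out.
- **Move:** I gripped the pack, slid it out, lifted it off and set it on the pump's landing, then let go.
- **Seating:** I pushed the tail with closed fingertips. It resisted at 6–8 N, dropped at the click after a jump of about 4 mm, then went rigid. I pressed to 13 N along the rail (about 19 N in total) and backed off.

**Last checks:**
- **Latch:** After release the pack is 104.4 mm from the pump's catch pad, against 104 mm when latched. It was still there 1 s later with the arm away, and the pad is at its rest height.
- **Bystanders:** The torch, marker and timer show no change in the before/after pictures. The arm hid the filter in the last picture, so I could not confirm it there, though no move went low near it.

**Checks that fell short or disagreed:**
- **Seating force:** The push along the rail peaked at 13 N, a little under the 14–20 N said to seat it surely. I counted it seated from the click, the hard stop and the final distance.
- **Upward force:** The tool felt about as much force upward as along the rail while pushing (13 N at the peak).
- **Set-down force:** Setting the pack on the landing briefly pressed down at about 18 N.
- **Cameras:** The scene camera placed things 4–6 mm lower in y than the top camera. I relied on the top camera, and the pump and grip positions bore it out.

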